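# Put the sorter bench back in order after the wipe-down

### The job

The cell sorter's bench has been wiped down and its small equipment was left in one pile. Take the pile apart from the top down and put each thing back upright on its own place: the aluminium tube holder centred lengthwise between the steel cheeks of its red stand, the green-lidded bead box on the middle of the cold plate, the portable drive centred lengthwise between the end cheeks of its black dock, and the blue tube rack flat inside the stainless drip tray. Set things down rather than dropping them, tip nothing over, and leave the spray bottle and the red-capped jar alone.

Things in the scene. Friction and masses are not known exactly. Their poses are not given: they have to be found in the camera images.
- tube_holder: Top of the pile. Solid aluminium bar, 84 long (its x) x 24 wide (y) x 34 high, with four black tube holes along its top. Origin: centre of its underside; z up. About 0.15 kg. It stands on the bead box, roughly crosswise to it.
- bead_box: Second from the top. Small closed box, white below with a green lid and a paper label, 76 long (x) x 58 wide (y) x 24 high; the lid does not come off. Origin: centre of its underside; z up. About 0.08 kg. It lies on the drive, roughly crosswise to it.
- drive: Third from the top. Portable hard drive, black and silver with an orange bumper, 120 long (x) x 66 wide (y) x 18 high. Origin: centre of its underside; z up. About 0.20 kg. It lies on the tube rack, roughly crosswise to it.
- tube_rack: Bottom of the pile, standing on the bench. Empty blue plastic grid rack (3 x 9 square holes), 174 long (x) x 62 wide (y) x 50 high. Origin: centre of its underside; z up. About 0.16 kg.
- holder_stand: Fixed place of the tube holder: red base plate 132 (x) x 64 (y) x 10 high with a black rubber pad on it, whose top is 12 above the bench; at either end of the pad a steel cheek, 22 high above the bench. 100 clear between the cheeks along x; open on both long sides (y). Origin: centre of its underside, on the bench; z up.
- cold_plate: Fixed place of the bead box: white box-shaped housing 116 (x) x 102 (y) with a flat aluminium top plate 110 x 96, whose top is 30 above the bench; no rim. Origin: centre of its underside, on the bench; z up.
- drive_dock: Fixed place of the drive: black plinth 56 wide (y), top 14 above the bench (the drive overhangs it on both long sides), with a black cheek at either end, 66 wide and 24 high above the bench, one with an orange strip. 136 clear between the cheeks along x; open on both long sides (y). Origin: centre of its underside, on the bench; z up.
- drip_tray: Fixed place of the tube rack: shallow stainless tray, inside 194 (x) x 82 (y), floor 2 above the bench, rim 8 above the bench. Origin: centre of its underside, on the bench; z up.
- spray_bottle: Bystander: clear spray bottle with a white trigger head, 72 in diameter, 220 high. Origin: centre of its underside. Loose; not to be touched.
- reagent_jar: Bystander: small glass jar with a red cap, 60 in diameter, 85 high. Origin: centre of its underside. Loose; not to be touched.
Things that resemble listed ones, but are neither listed nor needed, are in the scene too. Leave any pink or yellow look-alike of the bead_box alone.

How it is judged:
By the outcome, as a careful person would: the job done as asked, in the order asked, and still so for the second after the job is handed in, with the robot touching nothing.
It also fails if it takes over 128 s, if anything falls off the work surface, if the arm or the gripper's body presses on something with over 40 N, if the wrist force passes 120 N, or if a joint passes its speed limit or range.

### The arm

A 6-joint arm with a two-finger parallel gripper is mounted at the origin on the work surface. World frame = base frame: x ahead of the robot, y to its left, z up, the work surface at z = 0. Lengths are in m, angles in rad, forces in N, time in s.
With the tool pointing down it reaches from about 0.25 to 0.775 m from the base axis. Payload 4 kg.
Tool frame: the origin (TCP) lies on the centre line of the jaws, within the pads' length; the fingertips stand 25 mm ahead of it and the grasp point (between the pads) lies 6 mm ahead of it; z points along the fingers, y is the line along which they close (so a half turn about z gives the same grasp; the last joint's range is limited). The gripper opens to 94 mm and grips with 3 to 60 N. Pads are 16 mm wide; open, the fingers measure 119 mm over their backs; the gripper's body (75 mm by 177 mm) begins 78 mm behind the grasp point.
Start: joints at [1.185, 0.087, 1.371, -0, 1.684, -0.103], TCP at [0.153, 0.528, 0.231] pointing down, gripper open.
Joint ranges: [-3.1, 3.1], [-0.76, 2.03], [0.27, 2.55], [-1.08, 4.22], [0.17, 2.65], [-2.57, 2.57]. Speed limits (rad/s): [2.79, 2.79, 3.14, 3.14, 3.14, 3.14].

### API

Orientations are given as [roll, pitch, yaw] about the fixed x, y, z axes, in that order (R = Rz(yaw) Ry(pitch) Rx(roll)).
In Python, from bench import sensors, optics, ticket gives the robot as it stands.
- The arm moves only by the tool send_rows, never from a script. Its argument "rows" is a list of rows, each a list of 6 numbers: the shift along the world's x, y, z in mm, then the turn, a rotation vector about the world's x, y, z in rad. In form: [[x, y, z, wx, wy, wz], ...]. A call has 1 to 8 rows; each row shifts and turns the commanded pose from where the row before left it; what a row does not reach is not made up. A row lasts 1/12 s, in which the tool goes at most 41.7 mm and 7.16 degrees, less where a joint would pass 70% of its speed; a pose out of reach is approached as far as the arm can. A call is refused whole if a number of a shift passes 41.7 or a number of a turn 0.125, either way. A call with a gripper value outside its range is refused whole. "grip" is the finger opening in mm, from 0 to 94, set as the call begins (left out, the last holds). The fingers move at their own pace and stop on an object; the grip force is fixed at half the most. Time passes only in rows, so rows that do not move let the fingers close. It gives the time, the measured TCP pose, the force, the opening and the grip force at its end, in the units of the state.
- sensors.get_obs(): the state, without advancing time (a new reading comes with each control period).
- optics.snapshot(name): name is "scene" or "top" or "wrist"; returns the picture (480x640x3 uint8, red, green, blue); there is no depth.
- optics.camera_model(name): a dict with "vertical_fov" (degrees; the focal length in pixels is half the picture's height over the tangent of half this angle, whatever the lens; pixels are square), "cx", "cy" (the principal point, pixels), "k1" (the pictures are not rectified: a ray, as slopes to the right and down, at radius r is drawn at 1 + k1 r^2 times it, then the intrinsics apply), "R" (3x3) and "t" (3): a world point X has camera coordinates R X + t. Camera axes: x right, y down, z forward; pixel columns grow to the right and rows downward; lengths in m; the calibration is good to about 2 mm. A picture is of the moment at which its call begins: read the wrist's pose just before it. camera_model takes no time and is no camera call; for the wrist camera it gives the pose at the moment of the call.
- ticket.close_job(): hands the job in; it is judged then, once.
The state is a dict: "time": time; "joint_positions": joint angles; "qvel": joint speeds; "joint_torque": joint torques, N m; "tool_pos": TCP position; "ee_rot": TCP orientation; "wrist_force": force on the tool from outside, world axes, zero at the start; "wrist_torque": the same for the moment, N m; "width": finger opening in m; "finger_force": force on a finger pad.
Only numpy, scipy, OpenCV 4.12 (cv2) and the standard library are available. Lean on these libraries where they do the work, as an engineer would, in place of code of your own. Each camera call takes 0.05 s, during which the arm holds its last target. There are 200 camera calls.

## Working session

There is one attempt and no reset: what is moved stays moved. The work goes in short steps, Python scripts to look and compute and a tool call to move; the robot and the scene stay as the last step left them, time stands still between calls to the robot, and variables do not carry over. Pictures are saved under pics/ and viewed, at most 14 in all, crops included, and the job is handed in when it is done.

Besides the shell and the picture viewer there is one more tool, called after "Emit:" in YAML: its name, and indented under it one key for each argument. send_rows: Moves the arm, as the interface text tells. Its arguments: {"type":"object","properties":{"rows":{"type":"array"},"grip":{"type":"number"}},"required":["rows"]}

```bash
mkdir -p pics
cat > h.py <<'E'
import numpy as np, cv2
from bench import sensors, optics, ticket
def K(m):
    f=240/np.tan(np.radians(m["vertical_fov"])/2); return f
def ray(m,u,v):
    f=K(m); d=np.array([(u-m["cx"])/f,(v-m["cy"])/f]); s=d.copy()
    for _ in range(30): s=d/(1+m["k1"]*(s@s))
    R=np.array(m["R"]); t=np.array(m["t"]); return -R.T@t, R.T@np.array([s[0],s[1],1])
def at(m,u,v,z):
    o,d=ray(m,u,v); return o+d*(z-o[2])/d[2]
def proj(m,X):
    c=np.array(m["R"])@np.array(X,float)+np.array(m["t"]); s=c[:2]/c[2]; s=s*(1+m["k1"]*(s@s))
    return s*K(m)+[m["cx"],m["cy"]]
def snap(n,f):
    m=optics.camera_model(n); im=optics.snapshot(n); cv2.imwrite('pics/'+f+'.png',cv2.cvtColor(im,cv2.COLOR_RGB2BGR)); return m,im
E
python3 - <<'E'
from h import *
for n in("scene","top","wrist"):
    m,_=snap(n,n+"0"); print(n,m)
o=sensors.get_obs(); print(o)
E
```

```text
scene {'vertical_fov': 44.87743623877748, 'cx': 310.5265682476171, 'cy': 245.17024028710279, 'k1': 0.039716674200705925, 'R': array([[ 0.02676164,  0.99956362,  0.01250574],
       [ 0.68731361, -0.00931477, -0.72630107],
       [-0.72586763,  0.02803237, -0.68726295]]), 't': array([-0.07078298, -0.3499987 ,  1.7982376 ])}
top {'vertical_fov': 42.170867492854185, 'cx': 318.1871345525165, 'cy': 241.2839055216681, 'k1': -0.06801280735543817, 'R': array([[-0.00691136, -0.99992949,  0.00965651],
       [-0.98041166,  0.00487496, -0.19689901],
       [ 0.19683805, -0.0108282 , -0.98037622]]), 't': array([0.04025794, 0.59470244, 1.59843488])}
wrist {'vertical_fov': 69.00651175734274, 'cx': 318.43349972165925, 'cy': 237.73410796578517, 'k1': -0.04918869363328247, 'R': array([[ 0.27946898,  0.96015115, -0.00261772],
       [ 0.92321943, -0.26796844,  0.27542474],
       [ 0.26374792, -0.0793894 , -0.96131907]]), 't': array([-0.54900308, -0.02788235,  0.39307794])}
{'time': 0.15, 'joint_positions': array([ 1.18493197e+00,  8.78040388e-02,  1.37186482e+00, -2.69194764e-05,
        1.68356648e+00, -1.03117061e-01]), 'qvel': array([ 0.00072042, -0.0048444 , -0.00313153, -0.00129437,  0.00078094,
        0.00024904]), 'joint_torque': array([ 1.64297875e-03, -3.40640652e+01, -3.02793503e+01,  7.18572806e-02,
        3.05208634e-02, -1.20508998e-04]), 'tool_pos': array([0.15333441, 0.52782311, 0.22958417]), 'ee_rot': array([-3.13995595e+00, -1.42476779e-04,  2.85884224e+00]), 'wrist_force': array([-3.92503005e-04, -9.98453254e-01, -2.13896522e-01]), 'wrist_torque': array([0.01406562, 0.00673207, 0.02969098]), 'finger_force': 0.0, 'width': 0.09396788372964987}
```

View pics/top0.png

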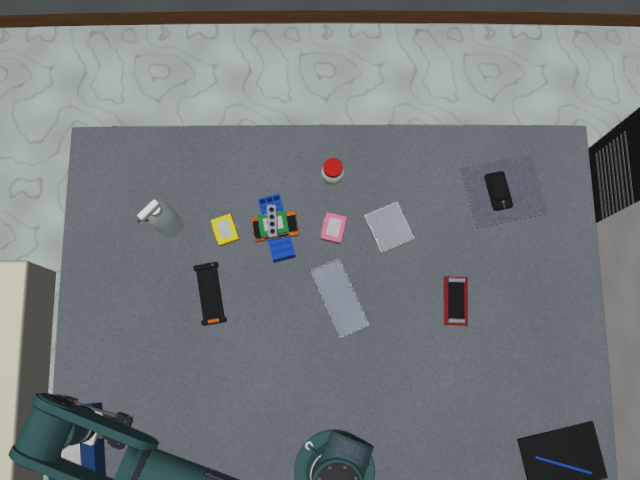

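View pics/scene0.png

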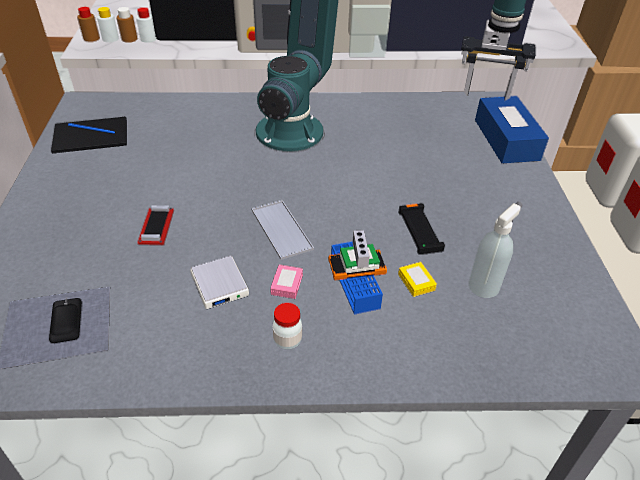

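Run:
```python
import cv2
im=cv2.imread('pics/top0.png')
a=im[188:268,235:315]; cv2.imwrite('pics/p1.png',cv2.resize(a,None,fx=7.5,fy=7.5,interpolation=cv2.INTER_CUBIC))
# montage: dock(185..235,255..330) tray(305..375,255..340) cold(360..420,195..255) stand(435..475,270..330)
import numpy as np
c=np.zeros((600,800,3),np.uint8)
def put(u,v,w,h,X,Y,s):
    t=cv2.resize(im[v:v+h,u:u+w],None,fx=s,fy=s,interpolation=cv2.INTER_CUBIC); c[Y:Y+t.shape[0],X:X+t.shape[1]]=t
put(185,258,50,72,0,0,4); put(305,255,70,85,200,0,4); put(360,197,60,60,480,0,4); put(435,270,40,60,0,350,4)
put(310,205,45,40,200,350,4); put(205,205,40,45,400,350,4);put(310,150,50,40,580,350,4)
cv2.imwrite('pics/p2.png',c)
```

```text
(no output)
```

View pics/p1.png

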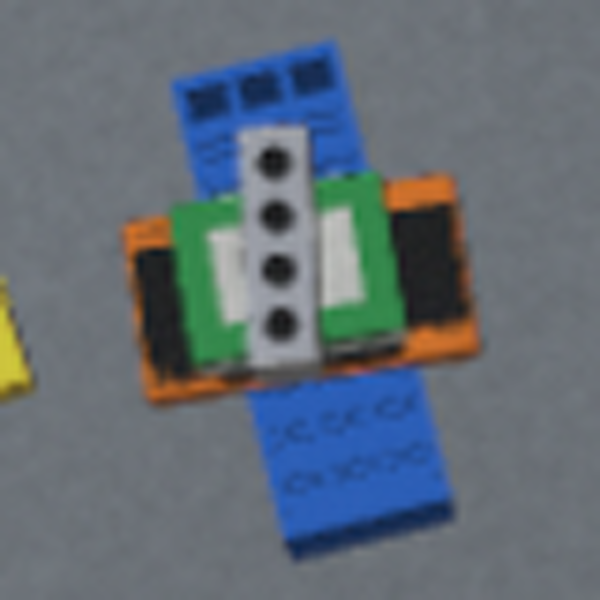

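View pics/p2.png

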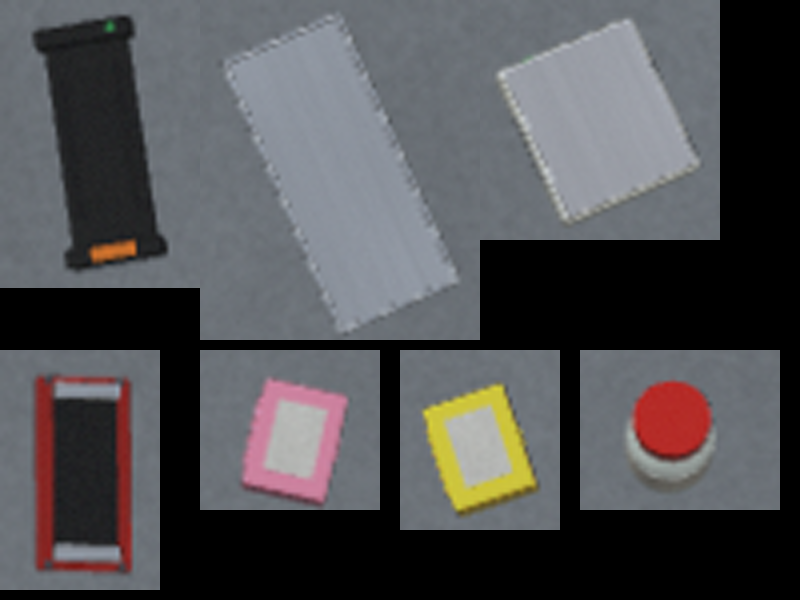

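```bash
cat > m.py <<'E'
from h import *
m=optics.camera_model("top")
def rect(name,pts,u0,v0,s,z):
    P=np.array([at(m,u0+(x+.5)/s-.5,v0+(y+.5)/s-.5,z)[:2] for x,y in pts])
    c=P.mean(0); e1=(P[1]-P[0]+P[2]-P[3])/2; e2=(P[2]-P[1]+P[3]-P[0])/2
    a=[np.degrees(np.arctan2(e[1],e[0])) for e in(e1,e2)]
    print(name,np.round(c*1000,1),"e1 %.1fmm %.1fdeg  e2 %.1fmm %.1fdeg"%(np.hypot(*e1)*1e3,a[0],np.hypot(*e2)*1e3,a[1]))
E
python3 - <<'E'
from m import *
rect('holder',[(240,130),(307,126),(322,362),(253,367)],235,188,7.5,.126)
for p in [(275,161),(277,215),(280,270),(282,324)]: print(at(m,235+p[0]/7.5-.43,188+p[1]/7.5-.43,.126))
rect('box',[(170,207),(383,174),(404,333),(193,364)],235,188,7.5,.092)
rect('drive',[(123,224),(453,176),(480,352),(152,403)],235,188,7.5,.068)
rect('rack',[(172,80),(335,42),(453,502),(289,542)],235,188,7.5,.05)
rect('dock',[(34,32),(130,18),(165,250),(67,265)],185,258,4,.024)
rect('tray',[(223,66),(339,14),(459,280),(343,333)],305-50,255,4,.008)
rect('cold',[(498,73),(630,19),(698,165),(567,221)],360-120,197,4,.03)
rect('stand',[(36,378),(130,378),(130,570),(37,570)],435,270-87.5,4,.01)
rect('standpad',[(53,398),(119,398),(119,545),(54,545)],435,270-87.5,4,.015)
rect('pink',[(267,380),(346,396),(323,498),(243,487)],310-50,205-87.5,4,.024)
rect('yel',[(424,408),(500,385),(536,486),(458,511)],205-100,205-87.5,4,.024)
print(at(m,310+(673-580)/4,150+(420-350)/4,.085), at(m,152,210,.2))
E
```

```text
holder [637.  155.9] e1 23.3mm -86.4deg  e2 83.4mm -176.2deg
[0.66689726 0.1579691  0.126     ]
[0.64779301 0.15712255 0.126     ]
[0.62842883 0.15593719 0.126     ]
[0.60951037 0.15510396 0.126     ]
box [636.6 155.5] e1 74.9mm -81.5deg  e2 57.3mm -171.8deg
drive [635.1 151.8] e1 117.9mm -81.5deg  e2 65.4mm -170.9deg
rack [638.9 149.5] e1 60.2mm -76.5deg  e2 175.1mm -165.7deg
dock [463.  328.8] e1 65.5mm -81.7deg  e2 158.7mm -170.3deg
tray [449.7 -21. ] e1 86.3mm -66.0deg  e2 197.3mm -156.5deg
cold [ 641.3 -157.7] e1 98.8mm -67.3deg  e2 111.9mm -157.0deg
stand [ 439.5 -334.4] e1 63.9mm -90.5deg  e2 130.3mm 177.4deg
standpad [ 440.5 -335.3] e1 44.6mm -90.5deg  e2 99.5mm 177.5deg
pink [641.2  -5.3] e1 55.1mm -100.2deg  e2 75.0mm 167.0deg
yel [637.6 292. ] e1 54.8mm -72.5deg  e2 75.9mm -160.3deg
[ 0.79172657 -0.00487117  0.085     ] [0.64721177 0.44696106 0.2       ]
```

Emit:
send_rows:
  rows:
    - [15,-12,0,0,0,0.02]
    - [30,-23,0,0,0,0.022]
    - [31,-24,0,0,0,0.022]
    - [31,-24,0,0,0,0.022]
    - [31,-24,0,0,0,0.022]
    - [31,-24,0,0,0,0.022]
    - [31,-24,0,0,0,0.022]
    - [31,-24,0,0,0,0.022]
  grip: 94

```text
time: 0.82
tool_pos: [0.3855, 0.3477, 0.2303]
ee_rot: [-3.142, -0.0, 3.034]
wrist_force: [0.5, 0.4, 1.0]
width: 0.0941
finger_force: 0.0
```

Emit:
send_rows:
  rows:
    - [31,-24,0,0,0,0.022]
    - [31,-24,0,0,0,0.022]
    - [31,-24,0,0,0,0.022]
    - [31,-24,0,0,0,0.022]
    - [31,-24,0,0,0,0.022]
    - [31,-24,0,0,0,0.022]
    - [31,-24,0,0,0,0.022]
    - [31,-24,0,0,0,0.022]

```text
time: 1.48
tool_pos: [0.6336, 0.1557, 0.2299]
ee_rot: [3.141, -0.001, -3.074]
wrist_force: [0.8, 0.9, 1.2]
width: 0.0943
finger_force: 0.0
```

Emit:
send_rows:
  rows:
    - [6,-2,0,0,0,0.02]
    - [0,0,0,0,0,0]
    - [0,0,0,0,0,0]

```text
time: 1.73
tool_pos: [0.6381, 0.1553, 0.2296]
ee_rot: [3.141, -0.002, -3.055]
wrist_force: [0.8, 0.4, 1.3]
width: 0.0939
finger_force: 0.0
```

Run:
```python
from h import *
m,im=snap("wrist","w1"); o=sensors.get_obs(); print(o["tool_pos"],np.degrees(o["ee_rot"]),o["time"])
for n,c,z,y in(("h",(637.3,156),126,3.6),("b",(636.6,155.5),92,98.4)):
    for d in((-42,0),(42,0)) if n=="h" else((-38,0),(38,0)):
        a=np.radians(y); print(n,proj(m,[(c[0]+d[0]*np.cos(a))/1e3,(c[1]+d[0]*np.sin(a))/1e3,z/1e3]))
```

```text
[0.63764386 0.15602587 0.2302102 ] [ 1.79960768e+02 -6.99452098e-02 -1.74977557e+02] 1.7833
h [320.2879995  191.87068469]
h [317.73702455 295.51697485]
b [274.79671156 236.06706513]
b [362.14801523 230.93700685]
```

View pics/w1.png

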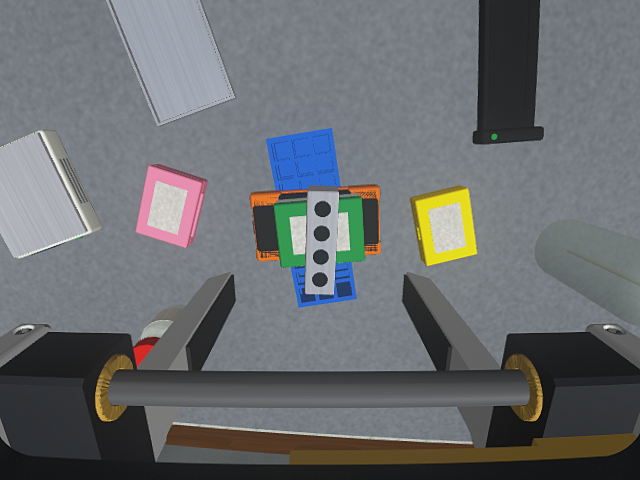

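Emit:
send_rows:
  rows:
    - [0,0,-20,0,0,-0.02]
    - [0,0,-30,0,0,0]
    - [0,0,-30,0,0,0]
    - [0,0,-19,0,0,0]
    - [0,0,-10,0,0,0]
    - [0,0,0,0,0,0]
    - [0,0,0,0,0,0]

```text
time: 2.37
tool_pos: [0.638, 0.1562, 0.1224]
ee_rot: [3.141, 0.001, -3.073]
wrist_force: [0.6, -0.2, 0.5]
width: 0.0942
finger_force: 0.0
```

Emit:
send_rows:
  rows:
    - [0,0,0,0,0,0]
    - [0,0,0,0,0,0]
    - [0,0,0,0,0,0]
    - [0,0,0,0,0,0]
    - [0,0,0,0,0,0]
    - [0,0,0,0,0,0]
    - [0,0,0,0,0,0]
    - [0,0,0,0,0,0]
  grip: 0

```text
time: 3.03
tool_pos: [0.6385, 0.1551, 0.1214]
ee_rot: [3.141, -0.0, -3.074]
wrist_force: [-0.4, 0.1, 0.1]
width: 0.0444
finger_force: 0.0
```

Emit:
send_rows:
  rows:
    - [0,0,0,0,0,0]
    - [0,0,0,0,0,0]
    - [0,0,0,0,0,0]
    - [0,0,0,0,0,0]
    - [0,0,0,0,0,0]
    - [0,0,0,0,0,0]

```text
time: 3.53
tool_pos: [0.6384, 0.1554, 0.1215]
ee_rot: [3.141, -0.0, -3.074]
wrist_force: [0.0, 0.7, -0.3]
width: 0.0236
finger_force: 30.0
```

Emit:
send_rows:
  rows:
    - [0,0,3,0,0,0]
    - [0,0,10,0,0,0]
    - [0,0,25,0,0,0]
    - [0,0,30,0,0,0]
    - [0,0,25,0,0,0]
    - [0,0,10,0,0,0]
    - [0,0,0,0,0,0]

```text
time: 4.12
tool_pos: [0.6401, 0.1553, 0.2293]
ee_rot: [3.141, 0.008, -3.074]
wrist_force: [0.9, 0.3, -1.4]
width: 0.0238
finger_force: 30.0
```

Emit:
send_rows:
  rows:
    - [-7,-17,0,0,0,0]
    - [-14,-35,0,0,0,-0.008]
    - [-14,-35,0,0,0,-0.008]
    - [-14,-35,0,0,0,-0.008]
    - [-14,-35,0,0,0,-0.008]
    - [-14,-35,0,0,0,-0.008]
    - [-14,-35,0,0,0,-0.008]
    - [-14,-35,0,0,0,-0.008]

```text
time: 4.78
tool_pos: [0.5316, -0.1081, 0.2221]
ee_rot: [3.14, -0.004, -3.131]
wrist_force: [0.7, 0.2, -1.8]
width: 0.0239
finger_force: 30.0
```

Emit:
send_rows:
  rows:
    - [-14,-35,0,0,0,-0.008]
    - [-14,-35,0,0,0,-0.008]
    - [-14,-35,0,0,0,-0.008]
    - [-14,-35,0,0,0,-0.008]
    - [-14,-35,-10,0,0,-0.008]
    - [-14,-35,-20,0,0,-0.006]
    - [-9,-17,-20,0,0,0]

```text
time: 5.37
tool_pos: [0.4386, -0.3365, 0.1731]
ee_rot: [-3.14, -0.001, 3.103]
wrist_force: [0.8, 0.5, -2.4]
width: 0.024
finger_force: 30.0
```

Emit:
send_rows:
  rows:
    - [0,-1,-20,0,0,0]
    - [0,0,-20,0,0,0]
    - [0,0,-10,0,0,0]
    - [0,0,0,0,0,0]
    - [0,0,0,0,0,0]

```text
time: 5.78
tool_pos: [0.4403, -0.3333, 0.1238]
ee_rot: [3.14, -0.002, 3.107]
wrist_force: [-0.3, -0.4, -1.7]
width: 0.0235
finger_force: 30.0
```

Run:
```python
from h import *
m,im=snap("wrist","w2"); o=sensors.get_obs(); print(o["tool_pos"],np.degrees(o["ee_rot"]),o["time"])
c=im[130:430,160:480]
cv2.imwrite('pics/w2c.png',cv2.resize(c,None,fx=2,fy=2,interpolation=cv2.INTER_CUBIC)[:,:,::-1])
```

```text
[ 0.44108522 -0.33383006  0.12526149] [-1.79993326e+02  8.56342492e-03  1.78043493e+02] 5.8333
```

View pics/w2c.png

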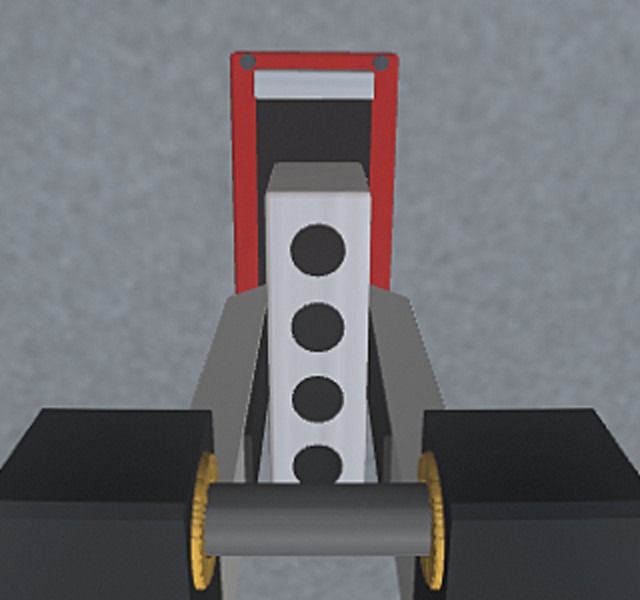

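Run:
```python
from h import *
m=optics.camera_model("wrist")
def q(x,y,z,l): print(l,np.round(at(m,160+x/2-.25,130+y/2-.25,z)*1000,1))
q(266,192,.1298,'hold end');q(370,192,.1298,'hold end')
for p in[(318,249),(318,327),(318,399),(318,466)]: q(*p,.1298,'hole')
q(266,300,.1298,'holdL');q(370,300,.1298,'holdR')
q(255,98,.022,'cheek in L');q(374,99,.022,'cheek in R');q(255,70,.022,'cheek out L');q(374,71,.022,'out R')
q(231,53,.010,'base');q(398,53,.010,'base');q(236,293,.01,'side');q(390,290,.01,'side')
```

```text
hold end [ 397.1 -343.5  129.8]
hold end [ 397.9 -320.5  129.8]
hole [ 410.8 -332.4  129.8]
hole [ 430.1 -333.1  129.8]
hole [ 449.2 -333.7  129.8]
hole [ 468.3 -334.4  129.8]
holdL [ 422.8 -344.9  129.8]
holdR [ 423.7 -320.8  129.8]
cheek in L [ 388.1 -354.8   22. ]
cheek in R [ 389.9 -311.1   22. ]
cheek out L [ 378.  -354.2   22. ]
out R [ 379.8 -311.    22. ]
base [ 372.1 -364.    10. ]
base [ 374.3 -300.9   10. ]
side [ 469.5 -368.5   10. ]
side [ 470.3 -304.5   10. ]
```

Emit:
send_rows:
  rows:
    - [-0.5,-1.8,-10,0,0,-0.007]
    - [0,0,-20,0,0,0]
    - [0,0,-20,0,0,0]
    - [0,0,-16,0,0,0]
    - [0,0,-8,0,0,0]
    - [0,0,-5,0,0,0]
    - [0,0,0,0,0,0]
    - [0,0,0,0,0,0]

```text
time: 6.5
tool_pos: [0.4409, -0.3363, 0.047]
ee_rot: [-3.14, 0.001, 3.1]
wrist_force: [-0.1, 0.1, -2.1]
width: 0.0234
finger_force: 30.0
```

Emit:
send_rows:
  rows:
    - [0,0,-1,0,0,0]
    - [0,0,0,0,0,0]
    - [0,0,0,0,0,0]

```text
time: 6.75
tool_pos: [0.4408, -0.3362, 0.0459]
ee_rot: [-3.141, 0.001, 3.1]
wrist_force: [-0.7, -0.2, -1.3]
width: 0.0237
finger_force: 30.0
```

Emit:
send_rows:
  rows:
    - [0,0,-1,0,0,0]
    - [0,0,0,0,0,0]
    - [0,0,0,0,0,0]

```text
time: 7.0
tool_pos: [0.4403, -0.3358, 0.0441]
ee_rot: [3.142, 0.0, 3.1]
wrist_force: [0.0, 0.5, -1.8]
width: 0.0237
finger_force: 30.0
```

Emit:
send_rows:
  rows:
    - [0,0,-1.5,0,0,0]
    - [0,0,0,0,0,0]
    - [0,0,0,0,0,0]

```text
time: 7.25
tool_pos: [0.4402, -0.3357, 0.0423]
ee_rot: [3.141, -0.0, 3.1]
wrist_force: [0.1, -1.2, -1.8]
width: 0.0235
finger_force: 30.0
```

Emit:
send_rows:
  rows:
    - [0,0,-1,0,0,0]
    - [0,0,0,0,0,0]
    - [0,0,0,0,0,0]

```text
time: 7.5
tool_pos: [0.4403, -0.3358, 0.0414]
ee_rot: [3.141, -0.0, 3.1]
wrist_force: [0.4, 1.8, -1.8]
width: 0.0238
finger_force: 30.0
```

Emit:
send_rows:
  rows:
    - [0,0,-0.7,0,0,0]
    - [0,0,0,0,0,0]
    - [0,0,0,0,0,0]

```text
time: 7.75
tool_pos: [0.4403, -0.3358, 0.0414]
ee_rot: [-3.142, 0.0, 3.1]
wrist_force: [-1.2, 1.5, 1.9]
width: 0.024
finger_force: 30.0
```

Emit:
send_rows:
  rows:
    - [0,0,0,0,0,0]
    - [0,0,0,0,0,0]
    - [0,0,0,0,0,0]
    - [0,0,0,0,0,0]
    - [0,0,0,0,0,0]
  grip: 94

```text
time: 8.17
tool_pos: [0.4403, -0.3359, 0.0407]
ee_rot: [3.142, 0.0, 3.1]
wrist_force: [-0.2, 0.1, 0.5]
width: 0.0537
finger_force: 0.0
```

Emit:
send_rows:
  rows:
    - [0,0,5,0,0,0]
    - [0,0,20,0,0,0]
    - [0,0,35,0,0,0]
    - [0,0,40,0,0,0]
    - [0,0,40,0,0,0]
    - [0,0,30,0,0,0]
    - [0,0,15,0,0,0]

```text
time: 8.75
tool_pos: [0.4416, -0.337, 0.2321]
ee_rot: [-3.136, 0.007, 3.1]
wrist_force: [1.1, -0.4, -0.0]
width: 0.0936
finger_force: 0.0
```

Emit:
send_rows:
  rows:
    - [7,17,0,0,0,-0.05]
    - [14,35,0,0,0,-0.1]
    - [14,35,0,0,0,-0.1]
    - [14,35,0,0,0,-0.1]
    - [14,35,0,0,0,-0.1]
    - [14,35,0,0,0,-0.1]
    - [14,35,0,0,0,-0.1]
    - [14,35,0,0,0,-0.1]

```text
time: 9.42
tool_pos: [0.5457, -0.072, 0.2264]
ee_rot: [3.141, 0.001, 2.345]
wrist_force: [0.8, 0.3, -0.0]
width: 0.094
finger_force: 0.0
```

Emit:
send_rows:
  rows:
    - [14,35,0,0,0,-0.1]
    - [14,35,0,0,0,-0.1]
    - [14,35,0,0,0,-0.1]
    - [14,35,0,0,0,-0.1]
    - [14,35,0,0,0,-0.1]
    - [14,35,0,0,0,-0.1]
    - [11,17,0,0,0,-0.03]
    - [0,0,0,0,0,0]

```text
time: 10.08
tool_pos: [0.6411, 0.1575, 0.2249]
ee_rot: [-3.142, -0.001, 1.724]
wrist_force: [-1.3, -1.0, -0.5]
width: 0.0936
finger_force: 0.0
```

Emit:
send_rows:
  rows:
    - [0,0,0,0,0,0]
    - [0,0,0,0,0,0]

```text
time: 10.25
tool_pos: [0.6401, 0.1524, 0.2258]
ee_rot: [-3.141, 0.001, 1.72]
wrist_force: [-0.4, 0.7, -0.7]
width: 0.0939
finger_force: 0.0
```

Run:
```python
from h import *
m,im=snap("wrist","w3"); o=sensors.get_obs(); print(o["tool_pos"],np.degrees(o["ee_rot"]),o["time"])
_,t=snap("top","t3")
c=cv2.resize(im[110:330,190:450],None,fx=2,fy=2,interpolation=cv2.INTER_CUBIC)
d=cv2.resize(t[260:340,425:490],None,fx=4,fy=4,interpolation=cv2.INTER_CUBIC)
k=np.zeros((440,780,3),np.uint8); k[:,:520]=c; k[:320,520:780]=d
cv2.imwrite('pics/w3c.png',k[:,:,::-1])
```

```text
[0.64007382 0.15194829 0.22611038] [1.79996944e+02 3.25090529e-02 9.84856942e+01] 10.3
```

View pics/w3c.png

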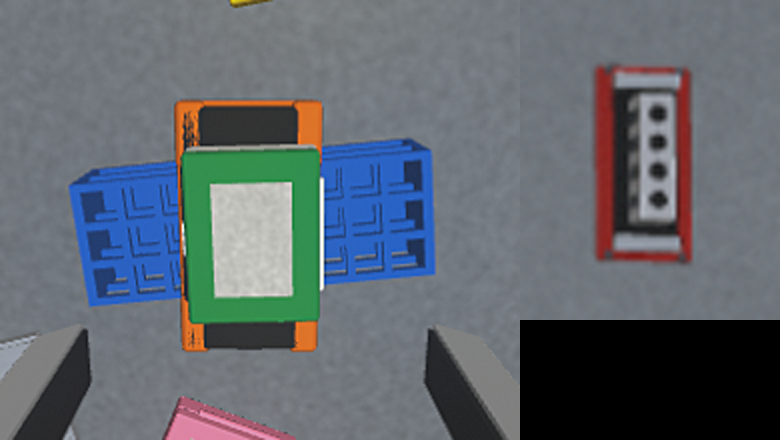

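Run:
```python
import m as M
from m import *
M.m=optics.camera_model("wrist")
rect('box',[(183,152),(321,149),(319,321),(190,323)],190,110,2,.092)
rect('drive',[(175,102),(322,101),(317,350),(183,351)],190,110,2,.068)
rect('rack',[(71,186),(432,151),(434,274),(90,305)],190,110,2,.05)
```

```text
box [636.8 156.6] e1 57.1mm 9.5deg  e2 75.8mm -80.8deg
drive [635.3 153.4] e1 64.9mm 8.9deg  e2 118.5mm -81.4deg
rack [638.7 150.2] e1 173.3mm 13.9deg  e2 61.2mm -76.7deg
```

Emit:
send_rows:
  rows:
    - [-3.2,4.2,-20,0,0,0.008]
    - [0,0,-35,0,0,0]
    - [0,0,-35,0,0,0]
    - [0,0,-25,0,0,0]
    - [0,0,-13,0,0,0]
    - [0,0,0,0,0,0]
    - [0,0,0,0,0,0]

```text
time: 10.93
tool_pos: [0.6372, 0.1566, 0.0983]
ee_rot: [3.141, 0.0, 1.727]
wrist_force: [0.6, 0.2, 0.8]
width: 0.0938
finger_force: 0.0
```

Emit:
send_rows:
  rows:
    - [0,0,-1,0,0,0]
    - [0,0,0,0,0,0]
    - [0,0,0,0,0,0]
    - [0,0,0,0,0,0]
    - [0,0,0,0,0,0]
    - [0,0,0,0,0,0]
    - [0,0,0,0,0,0]
    - [0,0,0,0,0,0]
  grip: 0

```text
time: 11.6
tool_pos: [0.6373, 0.1575, 0.0973]
ee_rot: [3.141, -0.0, 1.728]
wrist_force: [-1.2, 0.1, 2.1]
width: 0.0579
finger_force: 30.0
```

Emit:
send_rows:
  rows:
    - [0,0,0,0,0,0]
    - [0,0,0,0,0,0]
    - [0,0,0,0,0,0]

```text
time: 11.85
tool_pos: [0.6373, 0.1575, 0.0973]
ee_rot: [3.141, -0.0, 1.728]
wrist_force: [-0.0, 0.7, 3.3]
width: 0.0576
finger_force: 30.0
```

Emit:
send_rows:
  rows:
    - [0,0,3,0,0,0]
    - [0,0,12,0,0,0]
    - [0,0,25,0,0,0]
    - [0,0,25,0,0,0]
    - [0,-5,12,0,0,0]
    - [0,-15,3,0,0,-0.05]
    - [0,-26,0,0,0,-0.1]
    - [0,-26,0,0,0,-0.1]

```text
time: 12.52
tool_pos: [0.6372, 0.0849, 0.1775]
ee_rot: [3.14, 0.0, 1.475]
wrist_force: [1.1, 0.2, -1.0]
width: 0.0578
finger_force: 30.0
```

Emit:
send_rows:
  rows:
    - [1,-26,0,0,0,-0.11]
    - [0,-26,0,0,0,-0.11]
    - [1,-26,0,0,0,-0.11]
    - [0,-26,0,0,0,-0.11]
    - [1,-26,0,0,0,-0.11]
    - [0,-26,0,0,0,-0.11]
    - [1,-26,0,0,0,-0.11]
    - [0,-26,0,0,0,-0.11]

```text
time: 13.18
tool_pos: [0.6408, -0.1243, 0.1766]
ee_rot: [-3.141, 0.0, 0.592]
wrist_force: [0.2, -0.2, -1.0]
width: 0.058
finger_force: 30.0
```

Emit:
send_rows:
  rows:
    - [0,-20,0,0,0,-0.1]
    - [0,-15,0,0,0,-0.096]
    - [0,0,0,0,0,0]
    - [0,0,0,0,0,0]
    - [0,0,0,0,0,0]

```text
time: 13.6
tool_pos: [0.641, -0.1568, 0.1766]
ee_rot: [-3.141, 0.0, 0.404]
wrist_force: [-0.1, 0.8, -0.3]
width: 0.0577
finger_force: 30.0
```

Run:
```python
from h import *
m,im=snap("wrist","w4"); o=sensors.get_obs(); print(o["tool_pos"],np.degrees(o["ee_rot"]),o["time"])
c=cv2.resize(im[110:410,150:490],None,fx=2,fy=2,interpolation=cv2.INTER_CUBIC)
cv2.imwrite('pics/w4c.png',c[:,:,::-1])
```

```text
[ 0.64109541 -0.15645411  0.17674632] [-1.79965212e+02 -3.61997090e-03  2.31772600e+01] 13.65
```

View pics/w4c.png

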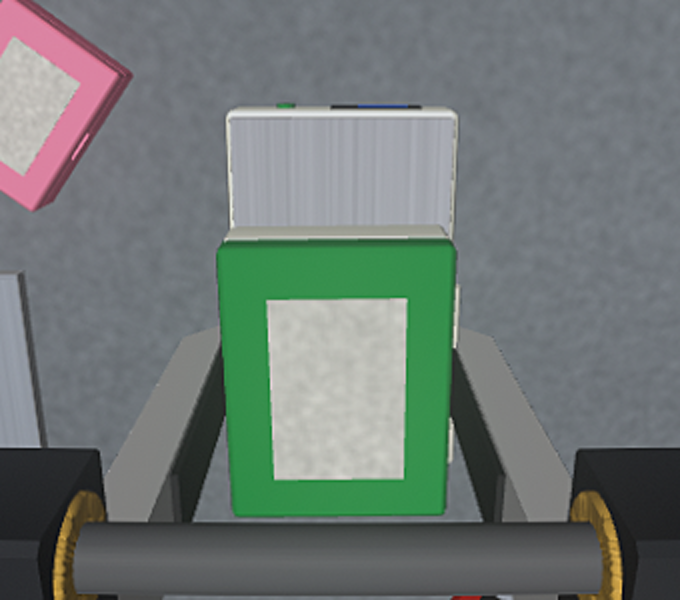

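Run:
```python
import m as M
from m import *
M.m=optics.camera_model("wrist")
rect('box',[(218,243),(455,241),(447,514),(232,515)],150,110,2,.1714)
P=[at(M.m,150+x/2-.25,110+y/2-.25,.03)[:2]*1e3 for x,y in[(230,116),(455,116),(234,225),(452,225)]]
print(P); e=P[1]-P[0]; e/=np.hypot(*e); n=np.array([-e[1],e[0]]); print(np.degrees(np.arctan2(*e[::-1])),(P[0]+P[1])/2-55*n,(P[0]+P[1])/2+55*n)
```

```text
box [ 640.6 -156.3] e1 57.1mm -66.4deg  e2 75.9mm -156.3deg
[array([673.77091819, -92.08777928]), array([ 711.46882865, -180.20631479]), array([ 629.80941454, -110.70029956]), array([ 667.88729557, -199.71234593])]
-66.83832072757137 [ 642.05294981 -157.78003659] [ 743.18679703 -114.51405748]
```

Emit:
send_rows:
  rows:
    - [1.2,-1.4,-20,0,0,0]
    - [0,0,-35,0,0,0]
    - [0,0,-30,0,0,0]
    - [0,0,-18,0,0,0]
    - [0,0,-10,0,0,0]
    - [0,0,-2,0,0,0]
    - [0,0,0,0,0,0]
    - [0,0,0,0,0,0]

```text
time: 14.32
tool_pos: [0.6434, -0.1588, 0.0636]
ee_rot: [3.14, -0.002, 0.403]
wrist_force: [-0.6, 0.4, -0.2]
width: 0.0575
finger_force: 30.0
```

Emit:
send_rows:
  rows:
    - [0,0,-1,0,0,0]
    - [0,0,0,0,0,0]
    - [0,0,0,0,0,0]

```text
time: 14.57
tool_pos: [0.6428, -0.1592, 0.0619]
ee_rot: [3.14, -0.001, 0.402]
wrist_force: [-0.7, -0.6, -0.4]
width: 0.0578
finger_force: 30.0
```

Emit:
send_rows:
  rows:
    - [0,0,-1,0,0,0]
    - [0,0,0,0,0,0]
    - [0,0,0,0,0,0]

```text
time: 14.82
tool_pos: [0.6422, -0.159, 0.0597]
ee_rot: [-3.142, 0.0, 0.402]
wrist_force: [-0.6, -0.5, 0.4]
width: 0.0576
finger_force: 30.0
```

Emit:
send_rows:
  rows:
    - [0,0,-0.5,0,0,0]
    - [0,0,0,0,0,0]
    - [0,0,0,0,0,0]

```text
time: 15.07
tool_pos: [0.6423, -0.1591, 0.0593]
ee_rot: [3.142, 0.0, 0.402]
wrist_force: [-0.6, -0.6, -0.3]
width: 0.0578
finger_force: 30.0
```

Emit:
send_rows:
  rows:
    - [0,0,-0.5,0,0,0]
    - [0,0,0,0,0,0]
    - [0,0,0,0,0,0]

```text
time: 15.32
tool_pos: [0.6424, -0.159, 0.0591]
ee_rot: [3.141, -0.0, 0.402]
wrist_force: [-1.3, 0.6, 1.4]
width: 0.0578
finger_force: 30.0
```

Emit:
send_rows:
  rows:
    - [0,0,-0.5,0,0,0]
    - [0,0,0,0,0,0]
    - [0,0,0,0,0,0]

```text
time: 15.57
tool_pos: [0.6424, -0.159, 0.0591]
ee_rot: [3.141, -0.0, 0.402]
wrist_force: [-1.6, -0.5, 5.1]
width: 0.0577
finger_force: 30.0
```

Emit:
send_rows:
  rows:
    - [0,0,0,0,0,0]
    - [0,0,0,0,0,0]
    - [0,0,0,0,0,0]
    - [0,0,0,0,0,0]
    - [0,0,0,0,0,0]
  grip: 94

```text
time: 15.98
tool_pos: [0.6422, -0.159, 0.0577]
ee_rot: [-3.141, 0.0, 0.402]
wrist_force: [0.4, -0.5, -0.4]
width: 0.0879
finger_force: 0.0
```

Emit:
send_rows:
  rows:
    - [0,0,5,0,0,0]
    - [0,0,20,0,0,0]
    - [0,0,35,0,0,0]
    - [0,0,40,0,0,0]
    - [0,0,30,0,0,0]
    - [0,5,20,0,0,0]
    - [0,15,10,0,0,0.05]
    - [0,26,0,0,0,0.1]

```text
time: 16.65
tool_pos: [0.6438, -0.1153, 0.2233]
ee_rot: [3.134, -0.005, 0.551]
wrist_force: [0.5, 0.4, 0.2]
width: 0.0943
finger_force: 0.0
```

Emit:
send_rows:
  rows:
    - [-1,26,0,0,0,0.11]
    - [-1,26,0,0,0,0.11]
    - [-1,26,0,0,0,0.11]
    - [-1,26,0,0,0,0.11]
    - [-1,26,0,0,0,0.11]
    - [-1,26,0,0,0,0.11]
    - [-1,26,0,0,0,0.11]
    - [0,26,0,0,0,0.11]

```text
time: 17.32
tool_pos: [0.6351, 0.0962, 0.2188]
ee_rot: [3.141, -0.0, 1.437]
wrist_force: [0.4, -0.3, -0.2]
width: 0.0941
finger_force: 0.0
```

Emit:
send_rows:
  rows:
    - [0,26,0,0,0,0.11]
    - [0,26,0,0,0,0.11]
    - [0,8,0,0,0,0.076]
    - [0,0,0,0,0,0]
    - [0,0,0,0,0,0]

```text
time: 17.73
tool_pos: [0.6353, 0.1552, 0.2185]
ee_rot: [3.141, 0.001, 1.727]
wrist_force: [-0.1, -0.0, -0.1]
width: 0.0938
finger_force: 0.0
```

Run:
```python
from h import *
m,im=snap("wrist","w5"); o=sensors.get_obs(); print(o["tool_pos"],np.degrees(o["ee_rot"]),o["time"])
_,t=snap("top","t5")
c=cv2.resize(im[110:330,190:450],None,fx=2,fy=2,interpolation=cv2.INTER_CUBIC)
d=cv2.resize(t[195:260,360:425],None,fx=4,fy=4,interpolation=cv2.INTER_CUBIC)
k=np.zeros((440,780,3),np.uint8); k[:,:520]=c; k[:260,520:780]=d
cv2.imwrite('pics/w5c.png',k[:,:,::-1])
```

```text
[0.63538601 0.1544867  0.21846021] [1.79984654e+02 3.61120131e-02 9.88760230e+01] 17.7833
```

View pics/w5c.png

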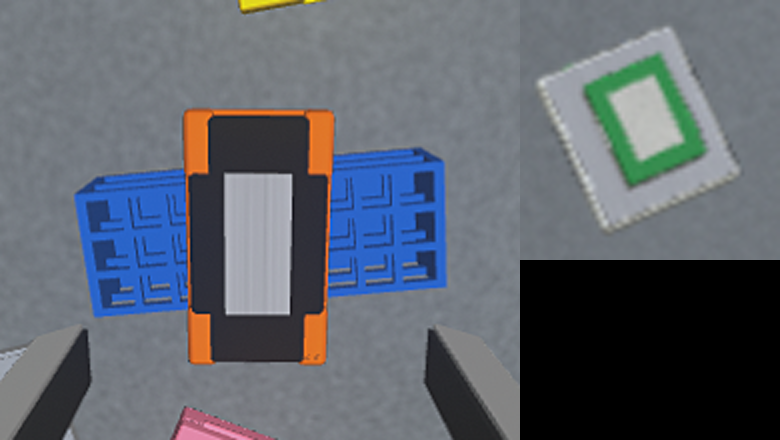

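Run:
```python
import m as M
from m import *
rect('boxplaced',[(584,90),(658,54),(706,151),(632,186)],360-130,195,4,.054)
M.m=optics.camera_model("wrist")
rect('drive',[(184,111),(334,111),(326,364),(189,364)],190,110,2,.068)
rect('rack',[(77,193),(444,160),(446,285),(96,315)],190,110,2,.05)
```

```text
boxplaced [ 640.6 -159.3] e1 56.2mm -64.4deg  e2 73.3mm -155.5deg
drive [635.3 152.8] e1 64.9mm 8.8deg  e2 118.5mm -81.5deg
rack [638.8 150.5] e1 172.7mm 14.0deg  e2 61.5mm -76.3deg
```

Emit:
send_rows:
  rows:
    - [0,-1.7,-20,0,0,0]
    - [0,0,-38,0,0,0]
    - [0,0,-38,0,0,0]
    - [0,0,-25,0,0,0]
    - [0,0,-13,0,0,0]
    - [0,0,-4,0,0,0]
    - [0,0,0,0,0,0]
    - [0,0,0,0,0,0]

```text
time: 18.5
tool_pos: [0.6367, 0.153, 0.0825]
ee_rot: [3.138, 0.0, 1.727]
wrist_force: [0.2, -0.3, -0.4]
width: 0.0941
finger_force: 0.0
```

Emit:
send_rows:
  rows:
    - [0,0,-1,0,0,0]
    - [0,0,0,0,0,0]

```text
time: 18.67
tool_pos: [0.6367, 0.1534, 0.0819]
ee_rot: [3.137, 0.0, 1.728]
wrist_force: [0.2, -0.5, -0.2]
width: 0.0942
finger_force: 0.0
```

Emit:
send_rows:
  rows:
    - [0,0,-2.5,0,0,0]
    - [0,0,0,0,0,0]
    - [0,0,0,0,0,0]
    - [0,0,0,0,0,0]

```text
time: 19.0
tool_pos: [0.6353, 0.1534, 0.0769]
ee_rot: [3.141, 0.0, 1.728]
wrist_force: [0.2, 0.5, 0.0]
width: 0.0939
finger_force: 0.0
```

Emit:
send_rows:
  rows:
    - [0,0,0,0,0,0]
    - [0,0,0,0,0,0]
    - [0,0,0,0,0,0]
    - [0,0,0,0,0,0]
    - [0,0,0,0,0,0]
    - [0,0,0,0,0,0]
    - [0,0,0,0,0,0]
    - [0,0,0,0,0,0]
  grip: 0

```text
time: 19.67
tool_pos: [0.6353, 0.1533, 0.0768]
ee_rot: [3.141, -0.0, 1.728]
wrist_force: [1.7, -0.4, 1.0]
width: 0.0656
finger_force: 30.0
```

Emit:
send_rows:
  rows:
    - [0,0,0,0,0,0]
    - [0,0,0,0,0,0]

```text
time: 19.83
tool_pos: [0.6354, 0.1533, 0.0767]
ee_rot: [3.141, -0.0, 1.728]
wrist_force: [0.2, -0.4, -0.0]
width: 0.0657
finger_force: 30.0
```

Emit:
send_rows:
  rows:
    - [0,0,3,0,0,0]
    - [0,0,12,0,0,0]
    - [0,0,25,0,0,0]
    - [0,0,30,0,0,0]
    - [0,0,22,0,0,0]
    - [-6,6,8,0,0,0.05]
    - [-12,12,0,0,0,0.1]
    - [-12,12,0,0,0,0.11]

```text
time: 20.5
tool_pos: [0.6059, 0.1833, 0.1793]
ee_rot: [3.138, 0.001, 1.992]
wrist_force: [-0.4, 0.6, -1.5]
width: 0.0657
finger_force: 30.0
```

Emit:
send_rows:
  rows:
    - [-12,12,0,0,0,0.11]
    - [-12,12,0,0,0,0.11]
    - [-12,12,0,0,0,0.11]
    - [-12,12,0,0,0,0.11]
    - [-12,12,0,0,0,0.11]
    - [-12,12,0,0,0,0.11]
    - [-12,12,0,0,0,0.11]
    - [-12,12,0,0,0,0.11]

```text
time: 21.17
tool_pos: [0.5087, 0.2798, 0.1778]
ee_rot: [3.141, 0.001, 2.873]
wrist_force: [-0.9, 0.2, -1.9]
width: 0.0659
finger_force: 30.0
```

Emit:
send_rows:
  rows:
    - [-12,12,0,0,0,0.11]
    - [-12,13,0,0,0,0.11]
    - [-12,13,0,0,0,0.11]
    - [-10,12,0,0,0,0.11]
    - [0,0,0,0,0,0.005]
    - [0,0,0,0,0,0]
    - [0,0,0,0,0,0]

```text
time: 21.75
tool_pos: [0.4638, 0.3289, 0.1773]
ee_rot: [-3.141, 0.001, -2.973]
wrist_force: [0.5, 0.3, -1.9]
width: 0.0655
finger_force: 30.0
```

Run:
```python
from h import *
m,im=snap("wrist","w6"); o=sensors.get_obs(); print(o["tool_pos"],np.degrees(o["ee_rot"]),o["time"])
c=cv2.resize(im[60:360,130:510],None,fx=2,fy=2,interpolation=cv2.INTER_CUBIC)
cv2.imwrite('pics/w6c.png',c[:,:,::-1])
```

```text
[0.46391707 0.32866893 0.17712261] [-1.79983931e+02  3.45178326e-02 -1.70327702e+02] 21.8
```

View pics/w6c.png

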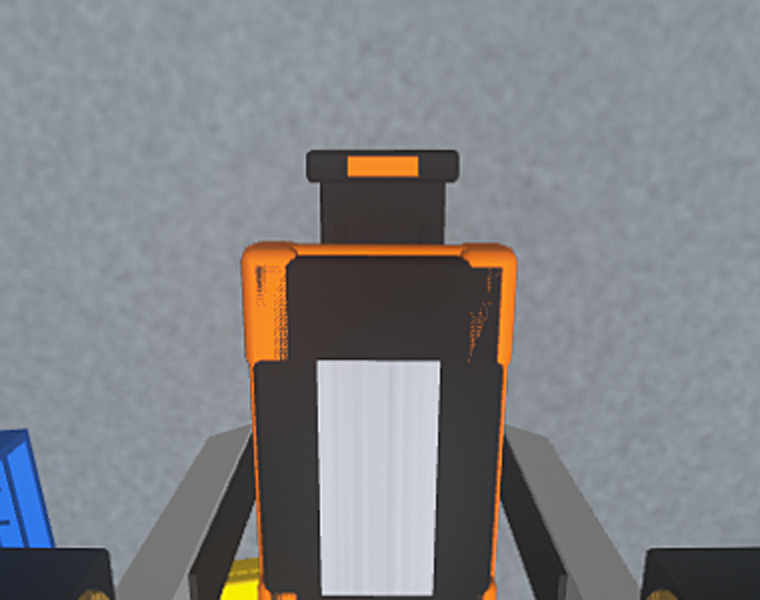

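Run:
```python
from h import *
m=optics.camera_model("wrist")
def q(x,y,z): return at(m,130+x/2-.25,60+y/2-.25,z)[:2]*1e3
def c(a,b,d):
    e=b-a; e/=np.hypot(*e); n=np.array([e[1],-e[0]]); n=n if n[0]>0 else -n
    return np.round((a+b)/2+n*d,1),np.degrees(np.arctan2(n[1],n[0])),np.hypot(*(b-a))
print('dock',c(q(306,181),q(459,181),.024*0+68) if 0 else c(q(306,181,.024),q(459,181,.024),68))
print('dock outer->',c(q(306,151,.024),q(459,151,.024),79.3))
print('plinth',c(q(321,230,.014),q(445,230,.014),0), q(330,151,.024)-q(330,181,.024))
for y in(243,249): print('drive',c(q(243,y,.1683),q(515,y,.1683),60))
print('drive y',c(q(256,480,.1683),q(503,480,.1683),0))
```

```text
dock (array([460.6, 330.6]), np.float64(9.657265205879689), np.float64(65.67170123462128))
dock outer-> (array([459.5, 330.4]), np.float64(9.657621023765149), np.float64(64.99226210126936))
plinth (array([415.1, 323.2]), np.float64(9.657438461331974), np.float64(55.918947850525974)) [-12.30588401  -1.87826057]
drive (array([462.2, 329.1]), np.float64(9.651997666761462), np.float64(63.4918635318744))
drive (array([463.5, 329.3]), np.float64(9.652169335446573), np.float64(63.634144280918925))
drive y (array([462.8, 329.4]), np.float64(9.658691826521766), np.float64(63.593320544657765))
```

Emit:
send_rows:
  rows:
    - [-2,1.3,-20,0,0,0]
    - [0,0,-35,0,0,0]
    - [0,0,-35,0,0,0]
    - [0,0,-25,0,0,0]
    - [0,0,-12,0,0,0]
    - [0,0,-5,0,0,0]
    - [0,0,0,0,0,0]
    - [0,0,0,0,0,0]

```text
time: 22.47
tool_pos: [0.4627, 0.331, 0.0465]
ee_rot: [3.141, 0.003, -2.971]
wrist_force: [0.0, -0.7, -1.6]
width: 0.0656
finger_force: 30.0
```

Emit:
send_rows:
  rows:
    - [0,0,-1,0,0,0]
    - [0,0,0,0,0,0]
    - [0,0,0,0,0,0]

```text
time: 22.72
tool_pos: [0.4622, 0.3311, 0.0454]
ee_rot: [3.141, 0.003, -2.97]
wrist_force: [0.2, -0.5, -2.0]
width: 0.0657
finger_force: 30.0
```

Emit:
send_rows:
  rows:
    - [0,0,-2,0,0,0]
    - [0,0,0,0,0,0]
    - [0,0,0,0,0,0]

```text
time: 22.97
tool_pos: [0.4612, 0.3306, 0.0418]
ee_rot: [3.142, -0.0, -2.97]
wrist_force: [0.4, 0.2, -1.1]
width: 0.0656
finger_force: 30.0
```

Emit:
send_rows:
  rows:
    - [0,0,-1,0,0,0]
    - [0,0,0,0,0,0]
    - [0,0,0,0,0,0]

```text
time: 23.22
tool_pos: [0.4613, 0.3306, 0.0407]
ee_rot: [3.141, 0.0, -2.97]
wrist_force: [0.4, 0.5, -1.3]
width: 0.0657
finger_force: 30.0
```

Emit:
send_rows:
  rows:
    - [0,0,-0.5,0,0,0]
    - [0,0,0,0,0,0]
    - [0,0,0,0,0,0]

```text
time: 23.47
tool_pos: [0.4613, 0.3306, 0.0407]
ee_rot: [3.142, 0.0, -2.97]
wrist_force: [-1.4, -0.8, 1.9]
width: 0.0657
finger_force: 30.0
```

Emit:
send_rows:
  rows:
    - [0,0,0,0,0,0]
    - [0,0,0,0,0,0]
    - [0,0,0,0,0,0]
    - [0,0,0,0,0,0]
    - [0,0,0,0,0,0]
  grip: 94

```text
time: 23.88
tool_pos: [0.4614, 0.3306, 0.0402]
ee_rot: [3.141, 0.0, -2.97]
wrist_force: [0.3, -0.0, 0.6]
width: 0.0932
finger_force: 0.0
```

Emit:
send_rows:
  rows:
    - [0,0,5,0,0,0]
    - [0,0,20,0,0,0]
    - [0,0,35,0,0,0]
    - [0,0,40,0,0,0]
    - [0,0,40,0,0,0]
    - [10,-10,20,0,0,0.01]
    - [20,-20,0,0,0,0.01]
    - [25,-25,0,0,0,0.01]

```text
time: 24.55
tool_pos: [0.5171, 0.277, 0.2043]
ee_rot: [3.139, 0.007, -2.936]
wrist_force: [0.4, 0.2, -1.0]
width: 0.0942
finger_force: 0.0
```

Emit:
send_rows:
  rows:
    - [25,-25,0,0,0,0.01]
    - [25,-26,0,0,0,0.01]
    - [25,-26,0,0,0,0.01]
    - [25,-26,0,0,0,0.01]
    - [22,-22,0,0,0,0]
    - [0,0,0,0,0,0]
    - [0,0,0,0,0,0]

```text
time: 25.13
tool_pos: [0.639, 0.1491, 0.1998]
ee_rot: [3.141, -0.001, -2.903]
wrist_force: [-0.6, 0.6, -0.0]
width: 0.0937
finger_force: 0.0
```

Run:
```python
from h import *
m,im=snap("wrist","w7"); o=sensors.get_obs(); print(o["tool_pos"],np.degrees(o["ee_rot"]),o["time"])
_,t=snap("top","t7")
c=cv2.resize(im[120:340,190:450],None,fx=2,fy=2,interpolation=cv2.INTER_CUBIC)
d=cv2.resize(t[255:333,180:240],None,fx=4,fy=4,interpolation=cv2.INTER_CUBIC)
k=np.zeros((440,780,3),np.uint8); k[:,:520]=c; k[:312,520:760]=d
cv2.imwrite('pics/w7c.png',k[:,:,::-1])
```

```text
[0.63830814 0.1503254  0.20009345] [ 1.79953828e+02 -3.85276000e-02 -1.66241218e+02] 25.1833
```

View pics/w7c.png

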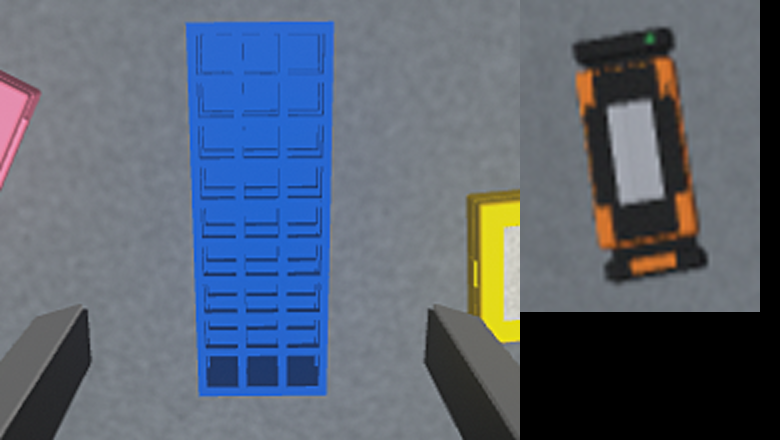

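Emit:
send_rows:
  rows:
    - [0,0,-20,0,0,0.003]
    - [0,0,-38,0,0,0]
    - [0,0,-38,0,0,0]
    - [0,0,-30,0,0,0]
    - [0,0,-17,0,0,0]
    - [0,0,-8,0,0,0]
    - [0,0,-4,0,0,0]
    - [0,0,0,0,0,0]

```text
time: 25.9
tool_pos: [0.638, 0.1516, 0.0457]
ee_rot: [3.141, 0.0, -2.896]
wrist_force: [0.6, 0.1, 0.6]
width: 0.0942
finger_force: 0.0
```

Emit:
send_rows:
  rows:
    - [0,0,0,0,0,0]
    - [0,0,0,0,0,0]
    - [0,0,0,0,0,0]
    - [0,0,0,0,0,0]
    - [0,0,0,0,0,0]
    - [0,0,0,0,0,0]
    - [0,0,0,0,0,0]
    - [0,0,0,0,0,0]
  grip: 0

```text
time: 26.57
tool_pos: [0.6387, 0.1506, 0.046]
ee_rot: [3.142, 0.001, -2.897]
wrist_force: [0.1, -0.5, 2.5]
width: 0.0621
finger_force: 30.0
```

Emit:
send_rows:
  rows:
    - [0,0,0,0,0,0]
    - [0,0,0,0,0,0]

```text
time: 26.73
tool_pos: [0.6387, 0.1506, 0.046]
ee_rot: [3.142, 0.001, -2.897]
wrist_force: [-0.1, 0.4, 4.7]
width: 0.062
finger_force: 30.0
```

Emit:
send_rows:
  rows:
    - [0,0,3,0,0,0]
    - [0,0,12,0,0,0]
    - [0,0,25,0,0,0]
    - [0,0,30,0,0,0]
    - [0,0,25,0,0,0]
    - [-9,-8,12,0,0,0]
    - [-18,-17,3,0,0,0.018]
    - [-20,-18,0,0,0,0.018]

```text
time: 27.4
tool_pos: [0.5919, 0.1077, 0.1574]
ee_rot: [-3.141, 0.003, -2.859]
wrist_force: [-0.4, -1.0, -1.3]
width: 0.0616
finger_force: 30.0
```

Emit:
send_rows:
  rows:
    - [-20,-18,0,0,0,0.018]
    - [-20,-18,0,0,0,0.018]
    - [-20,-18,0,0,0,0.018]
    - [-20,-18,0,0,0,0.018]
    - [-20,-18,0,0,0,0.018]
    - [-20,-18,0,0,0,0.018]
    - [-15,-13,0,0,0,0.018]
    - [-7,-8,0,0,0,0.004]

```text
time: 28.07
tool_pos: [0.4474, -0.0225, 0.1554]
ee_rot: [3.142, -0.001, -2.732]
wrist_force: [0.5, -0.4, -1.2]
width: 0.0615
finger_force: 30.0
```

Emit:
send_rows:
  rows:
    - [0,0,0,0,0,0]
    - [0,0,0,0,0,0]
    - [0,0,0,0,0,0]

```text
time: 28.32
tool_pos: [0.4501, -0.0209, 0.1555]
ee_rot: [3.141, 0.001, -2.731]
wrist_force: [-0.5, -0.6, -2.0]
width: 0.0618
finger_force: 30.0
```

Run:
```python
from h import *
m,im=snap("wrist","w8"); o=sensors.get_obs(); print(o["tool_pos"],np.degrees(o["ee_rot"]),o["time"])
c=cv2.resize(im[40:340,130:510],None,fx=2,fy=2,interpolation=cv2.INTER_CUBIC)
cv2.imwrite('pics/w8c.png',c[:,:,::-1])
```

```text
[ 0.45006108 -0.02082396  0.15534571] [ 1.79978295e+02  2.64325310e-02 -1.56460737e+02] 28.3667
```

View pics/w8c.png

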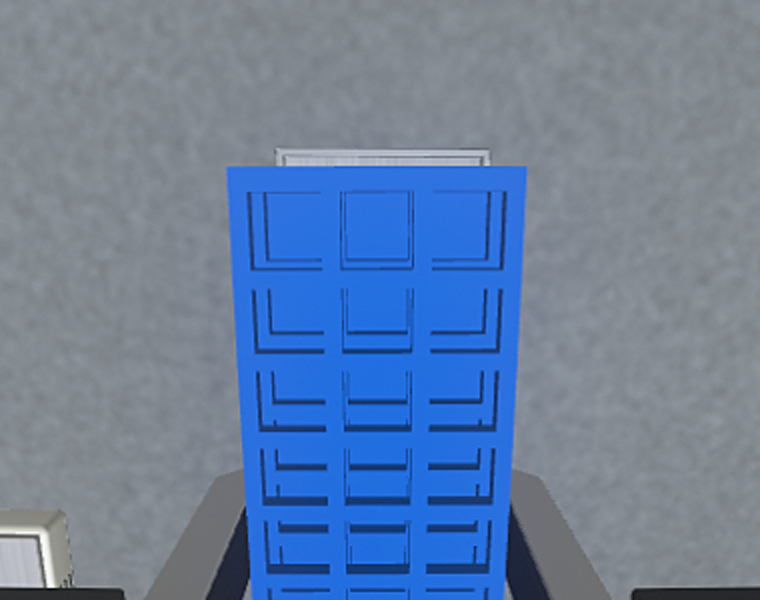

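Run:
```python
from h import *
m=optics.camera_model("wrist")
def q(x,y,z): return at(m,130+x/2-.25,40+y/2-.25,z)[:2]*1e3
def c(a,b,d):
    e=b-a; e/=np.hypot(*e); n=np.array([e[1],-e[0]]); n=n if n[0]>0 else -n
    return np.round((a+b)/2+n*d,1),np.degrees(np.arctan2(n[1],n[0])),np.hypot(*(b-a))
print('tray out',c(q(275,149,.008),q(491,149,.008),99)); print('tray in',c(q(281,155,.008),q(487,155,.008),97))
print('rack',c(q(226,168,.1593),q(527,167,.1593),87))
```

```text
tray out (array([448. , -18.6]), np.float64(23.52986611050805), np.float64(88.82232759649956))
tray in (array([448.2, -18.1]), np.float64(23.532080655068555), np.float64(84.86972387426822))
rack (array([449.9, -20.3]), np.float64(23.694331599854422), np.float64(62.204109127629614))
```

Emit:
send_rows:
  rows:
    - [-1.2,1.2,-20,0,0,0]
    - [0,0,-35,0,0,0]
    - [0,0,-28,0,0,0]
    - [0,0,-14,0,0,0]
    - [0,0,-7,0,0,0]
    - [0,0,0,0,0,0]
    - [0,0,0,0,0,0]

```text
time: 28.95
tool_pos: [0.4491, -0.0199, 0.0519]
ee_rot: [-3.141, 0.001, -2.731]
wrist_force: [1.1, -0.6, -0.5]
width: 0.062
finger_force: 30.0
```

Emit:
send_rows:
  rows:
    - [0,0,-1,0,0,0]
    - [0,0,0,0,0,0]
    - [0,0,0,0,0,0]

```text
time: 29.2
tool_pos: [0.4489, -0.0203, 0.0513]
ee_rot: [-3.141, 0.002, -2.731]
wrist_force: [-0.5, 0.8, -0.5]
width: 0.0619
finger_force: 30.0
```

Emit:
send_rows:
  rows:
    - [0,0,-1,0,0,0]
    - [0,0,0,0,0,0]
    - [0,0,0,0,0,0]

```text
time: 29.45
tool_pos: [0.4481, -0.0203, 0.0494]
ee_rot: [-3.142, 0.0, -2.732]
wrist_force: [-0.5, 0.3, -1.0]
width: 0.062
finger_force: 30.0
```

Emit:
send_rows:
  rows:
    - [0,0,-1,0,0,0]
    - [0,0,0,0,0,0]
    - [0,0,0,0,0,0]

```text
time: 29.7
tool_pos: [0.448, -0.0202, 0.0482]
ee_rot: [3.141, -0.0, -2.731]
wrist_force: [0.4, -0.4, -1.6]
width: 0.0617
finger_force: 30.0
```

Emit:
send_rows:
  rows:
    - [0,0,-0.6,0,0,0]
    - [0,0,0,0,0,0]
    - [0,0,0,0,0,0]

```text
time: 29.95
tool_pos: [0.4482, -0.0202, 0.048]
ee_rot: [3.142, 0.0, -2.731]
wrist_force: [-0.9, -0.4, 0.6]
width: 0.0621
finger_force: 30.0
```

Emit:
send_rows:
  rows:
    - [0,0,-0.5,0,0,0]
    - [0,0,0,0,0,0]
    - [0,0,0,0,0,0]

```text
time: 30.2
tool_pos: [0.4482, -0.0202, 0.0479]
ee_rot: [3.141, 0.0, -2.731]
wrist_force: [-2.4, -0.2, 5.3]
width: 0.0614
finger_force: 30.0
```

Seated. Release, lift, and check.

Emit:
send_rows:
  rows:
    - [0,0,0,0,0,0]
    - [0,0,0,0,0,0]
    - [0,0,0,0,0,0]
    - [0,0,0,0,0,0]
  grip: 88

```text
time: 30.53
tool_pos: [0.4481, -0.0202, 0.0469]
ee_rot: [3.141, -0.0, -2.731]
wrist_force: [0.4, 0.0, -0.5]
width: 0.0848
finger_force: 0.0
```

Emit:
send_rows:
  rows:
    - [0,0,5,0,0,0]
    - [0,0,20,0,0,0]
    - [0,0,35,0,0,0]
    - [0,0,40,0,0,0]
    - [0,0,40,0,0,0]
    - [0,0,30,0,0,0]
    - [0,30,20,0,0,0]
    - [0,35,10,0,0,0]

```text
time: 31.2
tool_pos: [0.4496, 0.044, 0.2517]
ee_rot: [-3.138, 0.007, -2.736]
wrist_force: [0.7, 0.5, 0.3]
width: 0.0878
finger_force: 0.0
```

Emit:
send_rows:
  rows:
    - [0,40,0,0,0,0]
    - [0,40,0,0,0,0]
    - [0,40,0,0,0,0]
    - [0,30,0,0,0,0]
    - [0,0,0,0,0,0]
    - [0,0,0,0,0,0]

```text
time: 31.7
tool_pos: [0.4478, 0.1959, 0.2471]
ee_rot: [-3.141, -0.001, -2.728]
wrist_force: [-0.4, -1.1, 0.3]
width: 0.088
finger_force: 0.0
```

Run:
```python
from h import *
m,t=snap("top","t9")
c=cv2.resize(t[140:350,120:500],None,fx=2.1,fy=2.1,interpolation=cv2.INTER_CUBIC)
cv2.imwrite('pics/t9c.png',c[:,:,::-1])
```

```text
(no output)
```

View pics/t9c.png

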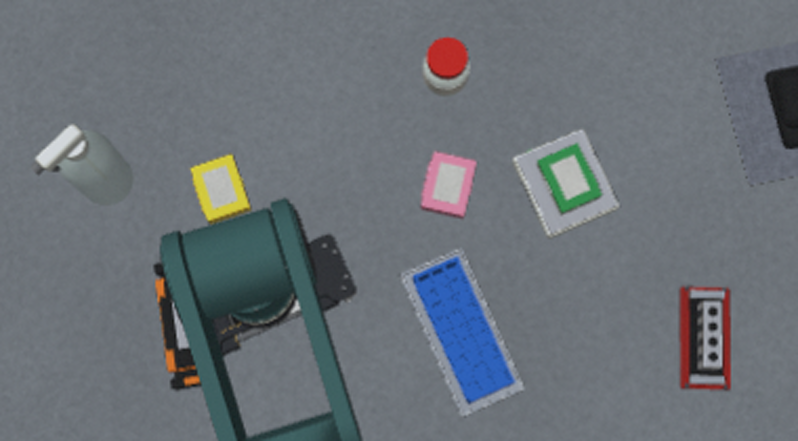

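The last overhead picture shows the rack inside the tray at about (465, 335), the box on the cold plate at (570, 178) and the holder between its cheeks at (710, 335). The arm hides most of the drive, which I had already seen seated in its dock. The bottle and jar have not moved.

```bash
python3 -c "
from bench import ticket; print(ticket.close_job())"
```

```text
the job is handed in; nothing more can be done
None
```

The job is handed in: holder, bead box, drive and rack were each set down on their own place in order from the top down, the bystanders were left alone, and it took about 32 s of the 128 s allowed.

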